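# Free the seized arbor from the slanted work stand

### The job

The steel arbor has seized in the slanting socket of the iron work stand: grip it by its flat thumb grip, work it free by twisting it back and forth while drawing it out lightly along the socket, and lay it flat in the wide, empty bay of the wooden parts tray. A straight pull only drags the stand along, and the stand must stay standing where it is. Set the arbor down rather than dropping it, and leave the oil bottle and the loupe alone.

Things in the scene. Friction and masses are not known exactly. Their poses are not given: they have to be found in the camera images.
- stand: Dark iron work stand, 3 kg, loose on the bench: foot 150 x 120 x 22 mm with one round socket tube 36 mm across (42 mm collar near the top), leaning 32 degrees from vertical towards the foot's -x side (at yaw 0: towards the robot). Out of the socket is (-sin 32, 0, cos 32) in this frame. Origin: centre of the foot's underside, z up. Pulled along the socket it slips on the bench from 15 to 20 N.
- socket_mouth (a point): Centre of the socket's mouth, on its slanted axis, 79 mm above the bench (axes as stand). Bore 19 mm wide, 62 mm deep. Sprung jaws deep in it clamp the lowest 19 mm of the arbor's shank; once drawn out 12 to 15 mm the arbor is free and slides out.
- arbor: Steel arbor, 160 g: round shank 14 mm across, 50 mm long, all in the socket at the start; square flange 26 x 26 x 6 mm resting on the socket mouth; flat thumb grip 28 (x) x 12 (y) x 39 mm tall; 95 mm overall. Origin: centre of the shank's foot, z along the shank to the grip. At the start y is level (the stand's y) and z leans 32 degrees with the socket.
- arbor_grip (a point): Centre of the thumb grip, on the arbor's axis 78 mm from its foot, 22 mm above the flange (axes as arbor). A straight pull of 35 N does not shift the seized arbor. It turns either way, without stops, at 0.2 to 0.45 N m; while it turns it needs less pull the less it is drawn per turn: about 10 N at 1.2 mm of draw per 0.9 rad.
- arbor_head (a point): Centre of the arbor's top end, on its axis 95 mm from its foot (axes as arbor).
- tray: Open wooden parts tray, fixed, 156 (x) x 206 (y) mm, walls 26 mm high, 6 mm thick, floor 5 mm thick. A partition along x at y = +37 mm splits it: wide empty bay on the -y side (144 mm in x by 131 mm in y inside), narrow bay on the +y side holding a small brass wheel and a brass pillar. Origin: centre of the underside, z up.
- tray_bay (a point): Centre of the floor of the tray's wide empty bay, 5 mm above the bench (axes as tray).
- oil: Small amber oil bottle standing between stand and tray, 36 mm across, 75 mm high, bystander. Origin: centre of its underside.
- loupe: Black eye loupe standing between stand and tray, 34 mm across, 30 mm high, bystander. Origin: centre of its underside.

How it is judged (in metres and radians):
On the way:
1. the arbor is drawn wholly out of the stand's socket, its foot at least 10 mm above and away from the socket mouth (distance between arbor and socket_mouth above 0.01 m and z of arbor in the frame of socket_mouth above 0.008 m), for 0.1 s.
At the end, for the whole second after the job is handed in: The arbor lies in the wide bay of the tray: both its ends inside that bay's walls and less than 42 mm above the tray's underside, its axis within 18 degrees of level, at rest. The stand stands upright less than 20 mm from where it stood (x of arbor in the frame of tray between -0.074 and 0.074 m and y of arbor in the frame of tray between -0.099 and 0.036 m and z of each of arbor, arbor_head in the frame of tray below 0.042 m and x of arbor_head in the frame of tray between -0.074 and 0.074 m and y of arbor_head in the frame of tray between -0.099 and 0.036 m and angle between arbor's own z axis and vertical between 1.25 and 1.9 rad and linear speed of arbor below 0.02 m/s and angular speed of arbor below 0.2 rad/s and distance of stand from where it was at the start of the episode below 0.02 m and angle between stand's own z axis and vertical below 0.1 rad); the robot touches nothing.
It fails at once if the stand is dragged or lifted 20 mm or more from where it stood, or tipped more than 6 degrees (distance of stand from where it was at the start of the episode above 0.02 m or angle between stand's own z axis and vertical above 0.105 rad).
It fails at once if the arbor is dropped: it falls free of the fingers faster than 1.2 m/s (linear speed of arbor above 1.2 m/s and contact force between the fingers and arbor below 0.1 N).
It fails at once if the oil bottle is pushed more than 30 mm or tipped over (distance of oil from where it was at the start of the episode above 0.03 m or angle between oil's own z axis and vertical above 0.5 rad).
It fails at once if the loupe is pushed more than 30 mm or tipped over (distance of loupe from where it was at the start of the episode above 0.03 m or angle between loupe's own z axis and vertical above 0.5 rad).
It also fails if it takes over 72 s, if anything falls off the work surface, if the arm or the gripper's body presses on something with over 40 N, if the wrist force passes 120 N, or if a joint passes its speed limit or range.

### The arm

A 7-joint arm with a two-finger parallel gripper is mounted at the origin on the work surface. World frame = base frame: x ahead of the robot, y to its left, z up, the work surface at z = 0. Lengths are in mm, angles in rad, forces in N, time in s.
With the tool pointing down it reaches from about 400 to 875 mm from the base axis. Payload 4.4 kg.
Tool frame: the origin (TCP) lies at the very end of the fingers, on their centre line; the grasp point (between the pads) lies 19 mm behind it; z points along the fingers, y is the line along which they close (so a half turn about z gives the same grasp; the last joint's range is limited). The gripper opens to 85 mm and grips with 20 to 120 N. Pads are 22 mm wide; open, the fingers measure 114 mm over their backs; the gripper's body (76 mm by 85 mm) begins 54 mm behind the grasp point. The pads swing forward as they close: fully open they stand 13 mm farther back than shut.
Start: joints at [-1.374, 0.628, 0.038, 1.517, -0.027, 0.996, -0.02], TCP at [168.836, 627.704, 231.313] pointing down, gripper open.
Joint ranges: [-3.06, 3.06], [-0.37, 2.12], [-1.25, 1.32], [0.18, 2.47], [-1.1, 4.24], [0.23, 1.98], [-2.94, 2.94]. Speed limits (rad/s): [2.57, 2.57, 3.14, 3.14, 3.14, 3.14, 3.14].

### API

Orientations are given as [roll, pitch, yaw] about the fixed x, y, z axes, in that order (R = Rz(yaw) Ry(pitch) Rx(roll)).
In Python, from cell import ctrl gives the robot as it stands.
- The arm moves only by the tool jog_arm, never from a script. Its argument "plan" is a list of rows, each an object of numbers: "tx", "ty", "tz": the shift along the tool's x, y, z as a fraction of full scale; "wx", "wy", "wz": the turn, a rotation vector about the tool's x, y, z as a fraction of full scale; "claw": the closure, from 0 (fully open) to 1 (shut). In form: [{"tx": .., "ty": .., "tz": .., "wx": .., "wy": .., "wz": .., "claw": ..}, ...]. A call has 1 to 12 rows; each row is the pose to reach, as a shift and turn from the pose commanded when the call began, along the tool's axes at that moment; what a row does not reach only later rows make up. Full scale, the value 1, is 300 mm for a shift and 90 degrees for a turn. A row lasts 1/10 s, in which the tool goes at most 50 mm and 8.59 degrees, less where a joint would pass 70% of its speed; a pose out of reach is approached as far as the arm can. A call with a number of a shift or a turn outside -1 to 1 is refused whole. A call with a gripper value outside its range is refused whole. The fingers move at their own pace and stop on an object; the grip force is fixed at half the most. Time passes only in rows, so rows that repeat a pose let the fingers close. It gives the time, the measured TCP pose, the force, the opening and the grip force at its end, in the units of the state.
- ctrl.read_state(): the state, without advancing time (a new reading comes with each control period).
- ctrl.get_image(name): name is "scene" or "top"; returns a dict with "img" (400x640x3 uint8, red, green, blue), "depth" (400x640 float32, mm along the optical axis (not along the pixel's ray), 0 where there is no reading), "fx", "fy", "cx", "cy" (pixels), "position" and "orientation" of the camera in the world. Camera axes: x right, y down, z forward; pixel columns grow to the right and rows downward; lengths in mm; the calibration is good to about 2 mm. A picture is of the moment at which its call begins.
- ctrl.finish_job(): hands the job in; it is judged then, once.
Trained networks look in a picture, given as the dict that the camera call returned (one of the last four; its "shot" number tells which), for a name from the list of things; names that differ only in an ending like _2 or _b are one class to them, and where a whole thing is asked for, a point or a joint stands for the part that bears it (a point fixed in the world has none). Each returns a list of dicts, best first, with "score" (0 to 1); they miss things now and then, are a little off and sometimes report something else, mostly with a low value. They report only what shows in the picture. A call takes as long as a camera call.
- ctrl.trace(picture, thing): "pixels" (400x640 bool, what is visible of it) and "extent" ([centre column, centre row, width, height] in pixels, round what is visible of it).
The state is a dict: "clock": time; "qpos": joint angles; "qd": joint speeds; "tau": joint torques, N m; "eef_pos": TCP position; "tool_rot": TCP orientation; "force": force on the tool from outside, world axes, zero at the start; "torque": the same for the moment, N m; "width": finger opening in mm; "gripper_force": force on a finger pad.
Only numpy, scipy, OpenCV 4.12 (cv2) and the standard library are available. Lean on these libraries where they do the work, as an engineer would, in place of code of your own. Each camera call takes 0.05 s, during which the arm holds its last target. There are 200 camera calls.

## Working session

There is one attempt and no reset: what is moved stays moved. The work goes in short steps, Python scripts to look and compute and a tool call to move; the robot and the scene stay as the last step left them, time stands still between calls to the robot, and variables do not carry over. Pictures are saved under pics/ and viewed, at most 10 in all, crops included, and the job is handed in when it is done.

Besides the shell and the picture viewer there is one more tool, called by a JSON object that holds its "name" and its "arguments". jog_arm: Moves the arm, as the interface text tells. Shift numbers are shares of 300 mm and turn numbers shares of 90 degrees, none past 1 either way. Its arguments: {"type":"object","properties":{"plan":{"type":"array"}},"required":["plan"]}

```bash
mkdir -p pics; ls
cat > h.py <<'E'
import numpy as np, cv2
from scipy.spatial.transform import Rotation as R
from cell import ctrl
def cam(p):
    o=np.array(p["orientation"],float)
    return (R.from_euler('xyz',o).as_matrix() if o.shape==(3,) else (o if o.shape==(3,3) else R.from_quat(o).as_matrix())), np.array(p["position"],float)
def cloud(p,mask):
    v,u=np.nonzero(mask&(p["depth"]>0)); d=p["depth"][v,u]
    M,t=cam(p)
    return np.c_[(u-p["cx"])/p["fx"]*d,(v-p["cy"])/p["fy"]*d,d]@M.T+t
E
python3 - <<'E'
from h import *
print(ctrl.read_state())
for n in ("scene","top"):
    p=ctrl.get_image(n); cv2.imwrite(f"pics/{n}.png",p["img"][:,:,::-1])
    np.savez(f"{n}.npz",**{k:v for k,v in p.items()})
    print(n,p["position"],p["orientation"],p["fx"],p["cx"],p["cy"])
    for th in ("stand","arbor","tray","oil","loupe"):
        for r in ctrl.trace(p,th)[:2]:
            c=cloud(p,r["pixels"]); 
            np.save(f"{n}_{th}_{r['score']:.2f}.npy",c)
            print(th,round(r["score"],2),np.round(r["extent"]),len(c),np.round(np.percentile(c,[2,50,98],axis=0)).tolist() if len(c) else '')
E
```

```text
pics
{'clock': 0.0, 'qpos': array([-1.37378563,  0.62935498,  0.03842566,  1.51837493, -0.02700613,
        0.99627355, -0.01996046]), 'qd': array([ 2.57983456e-03, -3.98618313e-05, -1.48896805e-03,  6.32995312e-04,
       -8.33516139e-04, -9.08475646e-04, -1.19852915e-04]), 'tau': array([-6.26925048e-04, -5.63382411e+01,  1.22588307e+00, -1.93451339e+01,
        1.09504117e-02,  1.00495797e-02,  2.40972673e-05]), 'eef_pos': array([168.66689178, 627.09136351, 230.38082678]), 'tool_rot': array([-3.13969931e+00,  1.06930145e-05,  2.87883120e+00]), 'force': array([-0.27502794,  0.1035005 ,  1.06277333]), 'torque': array([-0.00504413,  0.01943206,  0.02269117]), 'gripper_force': 0.0, 'width': 85.16378408914244}
scene [978.60295253 -90.73695748 775.10938442] [-2.59008805 -0.00989508  1.35486875] 469.16074762268164 319.8172924716945 201.0283368586302
stand 0.79 [425. 211.  98.  84.] 4330 [[513.0, 138.0, 9.0], [599.0, 197.0, 22.0], [660.0, 273.0, 80.0]]
arbor 0.62 [430. 178.  20.  30.] 404 [[542.0, 191.0, 78.0], [566.0, 198.0, 101.0], [583.0, 217.0, 123.0]]
tray 0.9 [182. 213. 138.  94.] 85
[... 428 characters left out ...]
1.0], [489.0, -2.0, 21.0], [498.0, 15.0, 32.0]]
top [389.91701139  11.38994456 965.30727837] [-2.94669938 -0.00914602 -1.5587601 ] 396.1139629577139 316.63119575992556 201.83365271905186
stand 0.73 [235. 203.  64.  71.] 2983 [[500.0, 141.0, -0.0], [573.0, 203.0, 21.0], [655.0, 275.0, 80.0]]
arbor 0.72 [227. 202.  11.  17.] 147 [[542.0, 193.0, 79.0], [561.0, 199.0, 111.0], [580.0, 217.0, 123.0]]
tray 0.7 [415. 236. 106.  94.] 5612 [[398.0, -340.0, 0.0], [490.0, -240.0, 5.0], [587.0, -126.0, 27.0]]
oil 0.6 [320. 177.  14.  15.] 209 [[617.0, -19.0, 13.0], [628.0, -2.0, 50.0], [645.0, 15.0, 76.0]]
loupe 0.64 [319. 242.   9.  12.] 132 [[468.0, -14.0, 9.0], [480.0, 1.0, 28.0], [496.0, 15.0, 32.0]]
```

Run:
```python
from h import *
import glob
def load(a): return np.load(sorted(glob.glob(a))[-1])
for n in ("scene","top"):
    c=load(f"{n}_stand_*.npy"); m=(abs(c[:,2]-22)<4); r=cv2.minAreaRect(c[m,:2].astype(np.float32)); print(n,"foot",m.sum(),r)
    c=load(f"{n}_tray_0.[79]*.npy"); m=(abs(c[:,2]-26)<4); r=cv2.minAreaRect(c[m,:2].astype(np.float32)); print(n,"tray",m.sum(),r)
    a=load(f"{n}_arbor_*.npy"); print(np.round(np.median(a[a[:,2]>117],0),1),(a[:,2]>117).sum())
    for z in range(75,126,6):
        s=a[abs(a[:,2]-z)<3]
        if len(s): print(z,len(s),np.round(s.mean(0)),np.round(s.min(0)),np.round(s.max(0)))
s=cv2.imread("pics/scene.png"); t=cv2.imread("pics/top.png")
cv2.imwrite("pics/a.png",np.vstack([cv2.resize(s[130:290,100:500],(800,320),interpolation=2),cv2.resize(t[140:280,180:480],(600,280),interpolation=2).copy() if 0 else np.hstack([cv2.resize(t[140:280,180:480],(600,280),interpolation=2),cv2.resize(s[150:220,395:445],(200,280),interpolation=2)])]))
```

```text
scene foot 3167 ((579.88134765625, 207.6217041015625), (150.04518127441406, 120.38421630859375), 18.803157806396484)
scene tray 1533 ((493.29949951171875, -231.95477294921875), (207.24327087402344, 158.26466369628906), 68.15290069580078)
[560.7 199.8 120.4] 60
75 6 [565. 193.  76.] [562. 190.  73.] [569. 197.  78.]
81 33 [569. 195.  81.] [560. 190.  78.] [580. 200.  84.]
87 70 [575. 202.  88.] [555. 193.  84.] [585. 219.  90.]
93 51 [572. 203.  93.] [547. 193.  90.] [583. 219.  96.]
99 45 [568. 200.  99.] [549. 191.  96.] [580. 210. 102.]
105 53 [564. 199. 105.] [543. 190. 102.] [575. 211. 108.]
111 58 [558. 198. 111.] [538. 190. 108.] [572. 209. 114.]
117 54 [558. 199. 117.] [545. 192. 114.] [569. 209. 120.]
123 32 [560. 200. 122.] [554. 194. 120.] [566. 207. 126.]
top foot 2460 ((578.8648071289062, 208.73953247070312), (150.41110229492188, 119.6598129272461), 18.555770874023438)
top tray 930 ((492.7890625, -231.02853393554688), (206.460693359375, 156.73170471191406), 67.9756088256836)
[556.9 200.6 120.2] 37
81 19 [567. 198.  81.] [561. 193.  78.] [575. 218.  84.]
87 20 [575. 203.  87.] [568. 195.  84.] [581. 218.  89.]
93 8 [570. 200.  93.] [554. 194.  90.] [580. 207.  96.]
99 11 [568. 201.  99.] [551. 193.  96.] [577. 212. 102.]
105 8 [565. 202. 105.] [545. 191. 102.] [573. 211. 107.]
111 29 [552. 198. 112.] [540. 192. 108.] [569. 209. 114.]
117 31 [552. 200. 117.] [542. 194. 114.] [566. 208. 120.]
123 20 [559. 202. 122.] [554. 198. 120.] [565. 207. 123.]
```

View pics/a.png

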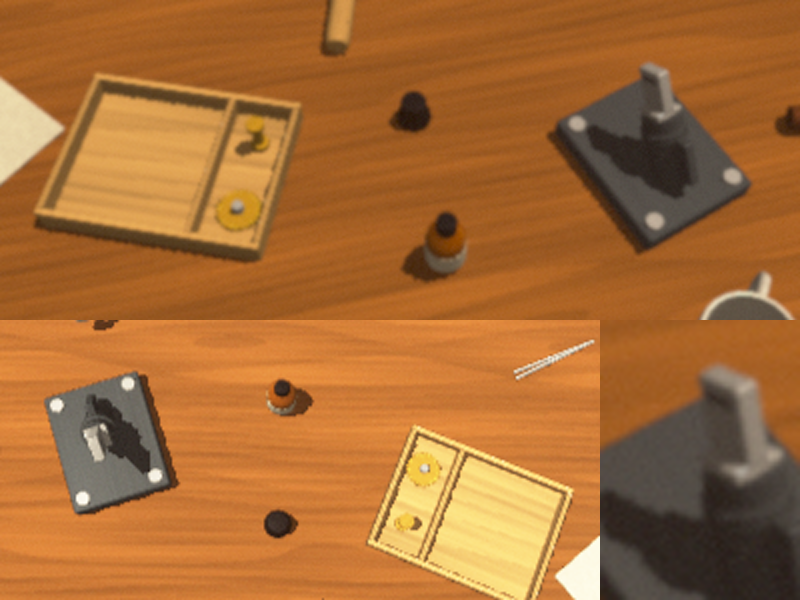

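```bash
cat >> h.py <<'E'
S_YAW=np.radians(18.7); T_YAW=np.radians(-21.9)
OUT=R.from_euler('z',S_YAW).apply([-np.sin(np.radians(32)),0,np.cos(np.radians(32))])
def tool(lean,yaw):  # tool z leans 'lean' deg from straight down, outward at yaw(rad); y level, left
    z=np.array([np.cos(yaw)*np.sin(np.radians(lean)),np.sin(yaw)*np.sin(np.radians(lean)),-np.cos(np.radians(lean))])
    y=np.array([-np.sin(yaw),np.cos(yaw),0]); return R.from_matrix(np.c_[np.cross(y,z),y,z])
def row(p0,R0,p1,R1):
    d=R0.inv().apply(np.array(p1)-p0)/300; w=(R0.inv()*R1).as_rotvec()/(np.pi/2)
    return np.round(np.r_[d,w],4).tolist()
def now():
    s=ctrl.read_state(); return s["eef_pos"],R.from_euler('xyz',s["tool_rot"])
E
python3 - <<'E'
from h import *
import glob
from scipy.optimize import least_squares
Rs=R.from_euler('z',S_YAW)*R.from_euler('y',-32,degrees=True)
def sd(q,c,h):
    d=abs(q-c)-h; return np.linalg.norm(np.maximum(d,0),axis=1)+np.minimum(d.max(1),0)
for n in ("scene","top"):
    c=np.load(glob.glob(f"{n}_arbor_*.npy")[0])
    def f(m):
        q=Rs.inv().apply(c-m)
        return np.minimum(sd(q,[0,0,25.5],[14,6,19.5]),sd(q,[0,0,3],[13,13,3]))
    r=least_squares(f,[580,208,79],loss='soft_l1',f_scale=1.5); 
    print(n,r.x,np.median(abs(r.fun)), "stand frame",R.from_euler('z',-S_YAW).apply(r.x-[579.4,208.2,0]))
print(Rs.apply([0,0,1]),OUT)
E
```

```text
scene [572.12226237 205.98880043  78.68803054] 0.503780636095124 stand frame [-7.60248719  0.23886626 78.68803054]
top [572.13088355 206.79261247  78.20469479] 0.4018765337652104 stand frame [-7.33660854  0.99748123 78.20469479]
[-0.50194497 -0.169899    0.8480481 ] [-0.50194497 -0.169899    0.8480481 ]
```

```bash
cat >> h.py <<'E'
M=np.array([572.1,206.3,78.7])
E
python3 - <<'E'
from h import *
p,r=now(); G=tool(32,S_YAW)
pre=M+OUT*100
p0=np.array([168.836,627.704,231.313])
mid=(p0+pre)/2; mid[2]=230
print("mid",pre,row(p0,r,mid,r)); print(row(p0,r,pre,G)); print(row(mid,r,pre,G))
E
```

```text
mid [521.90550265 189.31009999 163.50480962] [-0.7581, -0.5527, 0.0043, 0.0, 0.0, 0.0]
[-1.5162, -1.1054, 0.2259, -0.1047, -0.3451, -0.3652]
[-0.7581, -0.5527, 0.2216, -0.1047, -0.3451, -0.3652]
```

{"name": "jog_arm", "arguments": {"plan": [{"tx": -0.1264,"ty": -0.092,"claw": 0},{"tx": -0.2528,"ty": -0.184,"claw": 0},{"tx": -0.379,"ty": -0.276,"claw": 0},{"tx": -0.505,"ty": -0.368,"claw": 0},{"tx": -0.632,"ty": -0.46,"claw": 0},{"tx": -0.758,"ty": -0.5527,"tz": 0.0043,"claw": 0},{"tx": -0.758,"ty": -0.5527,"tz": 0.0043,"claw": 0}]}}

```text
invalid input at $.plan[0]: expected keys tx, ty, tz, wx, wy, wz, claw
```

{"name": "jog_arm", "arguments": {"plan": [{"tx": -0.126,"ty": -0.092,"tz": 0.037,"wx": -0.0174,"wy": -0.0575,"wz": -0.0609,"claw": 0},{"tx": -0.253,"ty": -0.184,"tz": 0.074,"wx": -0.035,"wy": -0.115,"wz": -0.122,"claw": 0},{"tx": -0.379,"ty": -0.276,"tz": 0.111,"wx": -0.052,"wy": -0.172,"wz": -0.183,"claw": 0},{"tx": -0.505,"ty": -0.368,"tz": 0.148,"wx": -0.07,"wy": -0.23,"wz": -0.243,"claw": 0},{"tx": -0.632,"ty": -0.46,"tz": 0.185,"wx": -0.087,"wy": -0.287,"wz": -0.304,"claw": 0},{"tx": -0.7581,"ty": -0.5527,"tz": 0.2216,"wx": -0.1047,"wy": -0.3451,"wz": -0.3652,"claw": 0},{"tx": -0.7581,"ty": -0.5527,"tz": 0.2216,"wx": -0.1047,"wy": -0.3451,"wz": -0.3652,"claw": 0},{"tx": -0.7581,"ty": -0.5527,"tz": 0.2216,"wx": -0.1047,"wy": -0.3451,"wz": -0.3652,"claw": 0},{"tx": -0.7581,"ty": -0.5527,"tz": 0.2216,"wx": -0.1047,"wy": -0.3451,"wz": -0.3652,"claw": 0}]}}

```text
clock: 1.5
eef_pos: [348.1, 415.8, 172.2]
tool_rot: [-3.13, 0.557, -2.855]
force: [0.9, -0.2, 0.7]
width: 85.2
gripper_force: 0.0
```

Run:
```python
from h import *
p,r=now(); G=tool(32,S_YAW); s=ctrl.read_state()
print(s["clock"],p,M+OUT*100,s["qpos"],s["force"],(r.inv()*G).as_rotvec())
print(row(p,r,M+OUT*11,G))
```

```text
1.5 [348.13475574 415.80250689 172.18952322] [521.90550265 189.31009999 163.50480962] [-1.44182504  0.5249955   0.33185976  2.28678644  1.571175    0.26937778
 -0.84966019] [ 0.89146784 -0.15594559  0.73900914] [-0.03265758 -0.00135656 -0.0335418 ]
[-0.2752, -0.8758, 0.5124, -0.0208, -0.0009, -0.0214]
```

{"name": "jog_arm", "arguments": {"plan": [{"tx": -0.046,"ty": -0.146,"tz": 0.036,"wx": -0.02,"wy": 0,"wz": -0.02,"claw": 0},{"tx": -0.092,"ty": -0.292,"tz": 0.072,"wx": -0.02,"wy": 0,"wz": -0.02,"claw": 0},{"tx": -0.138,"ty": -0.438,"tz": 0.108,"wx": -0.02,"wy": 0,"wz": -0.02,"claw": 0},{"tx": -0.184,"ty": -0.584,"tz": 0.144,"wx": -0.02,"wy": 0,"wz": -0.02,"claw": 0},{"tx": -0.23,"ty": -0.73,"tz": 0.18,"wx": -0.02,"wy": 0,"wz": -0.02,"claw": 0},{"tx": -0.275,"ty": -0.876,"tz": 0.216,"wx": -0.02,"wy": 0,"wz": -0.02,"claw": 0},{"tx": -0.275,"ty": -0.876,"tz": 0.216,"wx": -0.02,"wy": 0,"wz": -0.02,"claw": 0},{"tx": -0.275,"ty": -0.876,"tz": 0.216,"wx": -0.02,"wy": 0,"wz": -0.02,"claw": 0},{"tx": -0.275,"ty": -0.876,"tz": 0.216,"wx": -0.02,"wy": 0,"wz": -0.02,"claw": 0}]}}

```text
clock: 2.4
eef_pos: [521.5, 190.1, 163.6]
tool_rot: [-3.141, 0.556, -2.822]
force: [-0.7, 0.3, -0.9]
width: 85.6
gripper_force: 0.0
```

Run:
```python
from h import *
p,r=now(); G=tool(32,S_YAW); s=ctrl.read_state()
print(s["clock"],p,M+OUT*100,s["qpos"],s["force"],(r.inv()*G).as_rotvec())
print(row(p,r,M+OUT*11,G))
```

```text
2.4 [521.52926553 190.1435792  163.55132238] [521.90550265 189.31009999 163.50480962] [-0.36085603  0.49488674 -0.10863245  2.3693557   2.73392518  0.29811128
 -1.26893882] [-0.68022702  0.30705209 -0.88684402] [-0.00430977 -0.00202797 -0.00610615]
[-0.0008, -0.0018, 0.297, -0.0027, -0.0013, -0.0039]
```

{"name": "jog_arm", "arguments": {"plan": [{"tx": 0,"ty": -0.002,"tz": 0.08,"wx": -0.003,"wy": -0.001,"wz": -0.004,"claw": 0},{"tx": -0.001,"ty": -0.002,"tz": 0.16,"wx": -0.003,"wy": -0.001,"wz": -0.004,"claw": 0},{"tx": -0.001,"ty": -0.002,"tz": 0.22,"wx": -0.003,"wy": -0.001,"wz": -0.004,"claw": 0},{"tx": -0.001,"ty": -0.002,"tz": 0.27,"wx": -0.003,"wy": -0.001,"wz": -0.004,"claw": 0},{"tx": -0.001,"ty": -0.002,"tz": 0.297,"wx": -0.003,"wy": -0.001,"wz": -0.004,"claw": 0},{"tx": -0.001,"ty": -0.002,"tz": 0.297,"wx": -0.003,"wy": -0.001,"wz": -0.004,"claw": 0},{"tx": -0.001,"ty": -0.002,"tz": 0.297,"wx": -0.003,"wy": -0.001,"wz": -0.004,"claw": 0}]}}

```text
clock: 3.1
eef_pos: [564.9, 207.4, 88.2]
tool_rot: [3.141, 0.558, -2.809]
force: [-0.3, 0.1, 0.7]
width: 85.5
gripper_force: 0.0
```

Run:
```python
from h import *
p,r=now(); G=tool(32,S_YAW); s=ctrl.read_state()
print(s["clock"],p,M+OUT*11,s["qpos"],s["force"]); print(row(p,r,M+OUT*11,G))
p=ctrl.get_image("scene"); i=cv2.resize(p["img"][100:250,330:500,::-1],(680,600),interpolation=2); cv2.imwrite("pics/b.png",i)
```

```text
3.1 [564.9433131  207.38740171  88.20942867] [566.57860529 204.431111    88.02852906] [-0.31572197  0.70375572 -0.15996692  2.29275762  2.79394075  0.432196
 -1.28760005] [-0.34347902  0.1061992   0.66493427]
[-0.0013, -0.0111, 0.0015, 0.0022, -0.0005, 0.0034]
```

View pics/b.png

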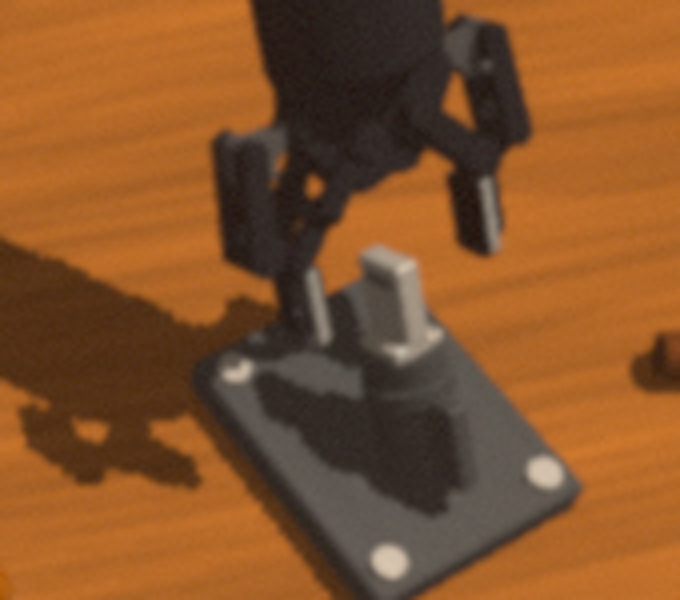

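{"name": "jog_arm", "arguments": {"plan": [{"tx": -0.001,"ty": -0.011,"tz": 0.001,"wx": 0.002,"wy": 0,"wz": 0.003,"claw": 0},{"tx": -0.001,"ty": -0.011,"tz": 0.001,"wx": 0.002,"wy": 0,"wz": 0.003,"claw": 0.5},{"tx": -0.001,"ty": -0.011,"tz": 0.001,"wx": 0.002,"wy": 0,"wz": 0.003,"claw": 0.65},{"tx": -0.001,"ty": -0.011,"tz": 0.001,"wx": 0.002,"wy": 0,"wz": 0.003,"claw": 0.65}]}}

```text
clock: 3.55
eef_pos: [567.3, 203.2, 88.1]
tool_rot: [-3.141, 0.558, -2.817]
force: [0.2, -0.8, -0.7]
width: 44.0
gripper_force: 0.0
```

Run:
```python
from h import *
p,r=now(); G=tool(32,S_YAW); s=ctrl.read_state()
print(s["clock"],s["width"],p,M+OUT*11,s["force"]); print(row(p,r,M+OUT*11,G))
p=ctrl.get_image("scene")
t=ctrl.trace(p,"arbor")
if t: print(t[0]["score"],t[0]["extent"])
i=cv2.resize(p["img"][120:220,370:470,::-1],(600,600),interpolation=2); cv2.imwrite("pics/c.png",i)
```

```text
3.55 44.007283719888335 [567.28480973 203.15963765  88.11444216] [566.57860529 204.431111    88.02852906] [ 0.20009965 -0.81720139 -0.65004852]
[0.0009, 0.0048, -0.0002, -0.0006, -0.0002, -0.0008]
0.74 [430.4, 176.6, 18.7, 28.9]
```

View pics/c.png

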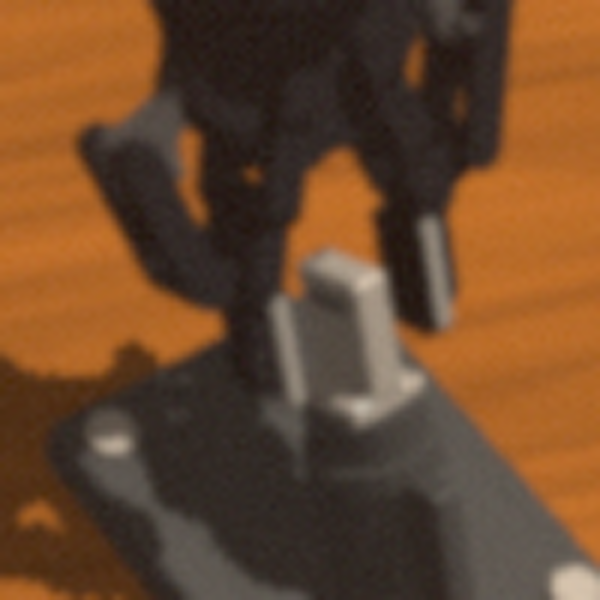

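{"name": "jog_arm", "arguments": {"plan": [{"tx": 0.001,"ty": 0.004,"tz": 0,"wx": 0,"wy": 0,"wz": -0.001,"claw": 0.7},{"tx": 0.001,"ty": 0.004,"tz": 0,"wx": 0,"wy": 0,"wz": -0.001,"claw": 0.7},{"tx": 0.001,"ty": 0.004,"tz": 0,"wx": 0,"wy": 0,"wz": -0.001,"claw": 0.7}]}}

```text
clock: 3.95
eef_pos: [566.5, 204.4, 87.6]
tool_rot: [-3.14, 0.558, -2.815]
force: [-0.4, -0.2, 0.2]
width: 25.5
gripper_force: 0.0
```

Run:
```python
from h import *
p,r=now(); G=tool(32,S_YAW); s=ctrl.read_state()
print(s["clock"],s["width"],p,M+OUT*11,s["force"]); print(row(p,r,M+OUT*11,G))
p=ctrl.get_image("top")
i=cv2.resize(p["img"][150:230,190:270,::-1],(600,600),interpolation=2)
j=cv2.resize(ctrl.get_image("scene")["img"][150:200,400:450,::-1],(600,600),interpolation=2)
cv2.imwrite("pics/d.png",cv2.resize(np.hstack([i,j]),(800,400)))
```

```text
3.95 25.451172604273403 [566.50957935 204.40354725  87.62639265] [566.57860529 204.431111    88.02852906] [-0.38521615 -0.1511114   0.23676581]
[-0.0009, 0.0, -0.001, -0.0005, -0.0005, 0.0004]
```

View pics/d.png

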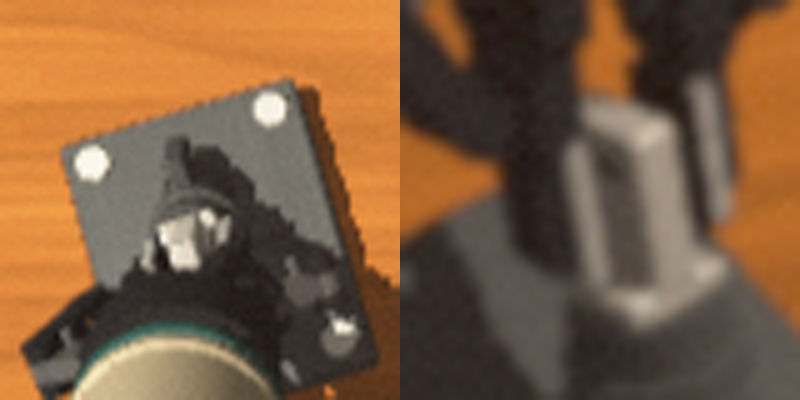

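{"name": "jog_arm", "arguments": {"plan": [{"tx": 0,"ty": 0,"tz": 0,"wx": 0,"wy": 0,"wz": 0,"claw": 0.8},{"tx": 0,"ty": 0,"tz": 0,"wx": 0,"wy": 0,"wz": 0,"claw": 0.9},{"tx": 0,"ty": 0,"tz": 0,"wx": 0,"wy": 0,"wz": 0,"claw": 1},{"tx": 0,"ty": 0,"tz": 0,"wx": 0,"wy": 0,"wz": 0,"claw": 1},{"tx": 0,"ty": 0,"tz": 0,"wx": 0,"wy": 0,"wz": 0,"claw": 1}]}}

```text
clock: 4.55
eef_pos: [566.4, 204.6, 87.8]
tool_rot: [-3.141, 0.558, -2.814]
force: [-1.6, 1.2, 3.2]
width: 11.5
gripper_force: 58.7
```

```bash
cat >> h.py <<'E'
def stat():
    s=ctrl.read_state(); p,r=now()
    q=p-M-OUT*11; G=tool(32,S_YAW)
    print("t",round(s["clock"],2),"w",round(s["width"],1),"draw",round(q@OUT,1),"lat",np.round(G.inv().apply(q),1),"rot",np.round((G.inv()*r).as_rotvec(),3),"Ftool",np.round(r.inv().apply(s["force"]),1),"T",np.round(r.inv().apply(s["torque"]),2),"q7",round(s["qpos"][6],2),"gf",s["gripper_force"])
def stand():
    for n in ("scene","top"):
        p=ctrl.get_image(n); t=ctrl.trace(p,"stand")
        if t:
            c=cloud(p,t[0]["pixels"]); c=c[abs(c[:,2]-22)<4]; print(n,cv2.minAreaRect(c[:,:2].astype(np.float32)))
E
python3 -c "
from h import *
stat(); stand()"
```

```text
t 4.55 w 11.5 draw -0.2 lat [0.3 0.2 0.2] rot [ 0.     0.001 -0.001] Ftool [-0.7  1.6 -3.3] T [-0.35  0.54 -0.03] q7 -1.29 gf 58.70541751384735
scene ((579.693603515625, 207.7733154296875), (150.25010681152344, 120.47871398925781), 18.572019577026367)
top ((578.9813842773438, 208.82785034179688), (150.21014404296875, 119.37883758544922), 18.686445236206055)
```

{"name": "jog_arm", "arguments": {"plan": [{"tx": 0,"ty": 0,"tz": 0,"wx": 0,"wy": 0,"wz": 0.095,"claw": 1},{"tx": 0,"ty": 0,"tz": -0.0006,"wx": 0,"wy": 0,"wz": 0.19,"claw": 1},{"tx": 0,"ty": 0,"tz": -0.0012,"wx": 0,"wy": 0,"wz": 0.285,"claw": 1},{"tx": 0,"ty": 0,"tz": -0.0018,"wx": 0,"wy": 0,"wz": 0.19,"claw": 1},{"tx": 0,"ty": 0,"tz": -0.0024,"wx": 0,"wy": 0,"wz": 0.095,"claw": 1},{"tx": 0,"ty": 0,"tz": -0.003,"wx": 0,"wy": 0,"wz": 0,"claw": 1}]}}

```text
clock: 5.35
eef_pos: [566.2, 204.2, 87.8]
tool_rot: [-3.138, 0.557, -2.809]
force: [2.9, 2.9, -6.4]
width: 11.1
gripper_force: 58.3
```

```bash
python3 -c "
from h import *
stat(); stand()"
```

```text
t 5.35 w 11.1 draw 0.0 lat [ 0.5 -0.1 -0. ] rot [ 0.001  0.002 -0.005] Ftool [0.3 1.9 7.4] T [-0.7   0.57  0.39] q7 -1.28 gf 58.32032382488251
scene ((580.0147094726562, 207.98260498046875), (149.5635528564453, 121.08927917480469), 18.560279846191406)
top ((579.0308837890625, 208.238037109375), (149.98583984375, 118.77411651611328), 18.911876678466797)
```

{"name": "jog_arm", "arguments": {"plan": [{"tx": 0,"ty": 0,"tz": -0.0005,"wx": 0,"wy": 0,"wz": -0.095,"claw": 1},{"tx": 0,"ty": 0,"tz": -0.001,"wx": 0,"wy": 0,"wz": -0.19,"claw": 1},{"tx": 0,"ty": 0,"tz": -0.0015,"wx": 0,"wy": 0,"wz": -0.285,"claw": 1},{"tx": 0,"ty": 0,"tz": -0.002,"wx": 0,"wy": 0,"wz": -0.19,"claw": 1},{"tx": 0,"ty": 0,"tz": -0.0025,"wx": 0,"wy": 0,"wz": -0.095,"claw": 1},{"tx": 0,"ty": 0,"tz": -0.003,"wx": 0,"wy": 0,"wz": 0,"claw": 1},{"tx": 0,"ty": 0,"tz": -0.0035,"wx": 0,"wy": 0,"wz": 0.095,"claw": 1},{"tx": 0,"ty": 0,"tz": -0.004,"wx": 0,"wy": 0,"wz": 0.19,"claw": 1},{"tx": 0,"ty": 0,"tz": -0.0045,"wx": 0,"wy": 0,"wz": 0.285,"claw": 1},{"tx": 0,"ty": 0,"tz": -0.005,"wx": 0,"wy": 0,"wz": 0.19,"claw": 1},{"tx": 0,"ty": 0,"tz": -0.0055,"wx": 0,"wy": 0,"wz": 0.095,"claw": 1},{"tx": 0,"ty": 0,"tz": -0.006,"wx": 0,"wy": 0,"wz": 0,"claw": 1}]}}

```text
clock: 6.75
eef_pos: [565.6, 203.9, 89.3]
tool_rot: [-3.14, 0.557, -2.813]
force: [5.8, 5.5, -11.8]
width: 11.7
gripper_force: 58.6
```

```bash
python3 -c "
from h import *
stat(); stand()"
```

```text
t 6.75 w 11.7 draw 1.7 lat [ 0.3 -0.2 -1.7] rot [ 0.001  0.001 -0.002] Ftool [ 0.1  3.4 13.9] T [-0.58  0.9   0.28] q7 -1.28 gf 58.56961369514465
scene ((579.8978881835938, 207.9069061279297), (150.11146545410156, 120.88624572753906), 18.6701602935791)
top ((578.8145751953125, 208.92831420898438), (149.90988159179688, 119.48324584960938), 18.21977424621582)
```

{"name": "jog_arm", "arguments": {"plan": [{"tx": 0,"ty": 0,"tz": 0,"wx": 0,"wy": 0,"wz": -0.095,"claw": 1},{"tx": 0,"ty": 0,"tz": 0,"wx": 0,"wy": 0,"wz": -0.19,"claw": 1},{"tx": 0,"ty": 0,"tz": 0,"wx": 0,"wy": 0,"wz": -0.285,"claw": 1},{"tx": 0,"ty": 0,"tz": -0.0004,"wx": 0,"wy": 0,"wz": -0.19,"claw": 1},{"tx": 0,"ty": 0,"tz": -0.0008,"wx": 0,"wy": 0,"wz": -0.095,"claw": 1},{"tx": 0,"ty": 0,"tz": -0.0012,"wx": 0,"wy": 0,"wz": 0,"claw": 1},{"tx": 0,"ty": 0,"tz": -0.0016,"wx": 0,"wy": 0,"wz": 0.095,"claw": 1},{"tx": 0,"ty": 0,"tz": -0.002,"wx": 0,"wy": 0,"wz": 0.19,"claw": 1},{"tx": 0,"ty": 0,"tz": -0.0024,"wx": 0,"wy": 0,"wz": 0.285,"claw": 1},{"tx": 0,"ty": 0,"tz": -0.0028,"wx": 0,"wy": 0,"wz": 0.19,"claw": 1},{"tx": 0,"ty": 0,"tz": -0.0032,"wx": 0,"wy": 0,"wz": 0.095,"claw": 1},{"tx": 0,"ty": 0,"tz": -0.0036,"wx": 0,"wy": 0,"wz": 0,"claw": 1}]}}

```text
clock: 8.15
eef_pos: [564.9, 203.7, 90.3]
tool_rot: [-3.14, 0.557, -2.813]
force: [4.1, 4.7, -10.5]
width: 11.3
gripper_force: 59.0
```

```bash
python3 -c "
from h import *
stat()"
```

```text
t 8.15 w 11.3 draw 2.9 lat [ 0.4 -0.1 -2.9] rot [ 0.001  0.001 -0.002] Ftool [ 0.9  3.2 11.8] T [-0.54  0.74  0.2 ] q7 -1.28 gf 59.01130557060242
```

{"name": "jog_arm", "arguments": {"plan": [{"tx": 0,"ty": 0,"tz": -0.0004,"wx": 0,"wy": 0,"wz": -0.095,"claw": 1},{"tx": 0,"ty": 0,"tz": -0.0008,"wx": 0,"wy": 0,"wz": -0.19,"claw": 1},{"tx": 0,"ty": 0,"tz": -0.0012,"wx": 0,"wy": 0,"wz": -0.285,"claw": 1},{"tx": 0,"ty": 0,"tz": -0.0016,"wx": 0,"wy": 0,"wz": -0.19,"claw": 1},{"tx": 0,"ty": 0,"tz": -0.002,"wx": 0,"wy": 0,"wz": -0.095,"claw": 1},{"tx": 0,"ty": 0,"tz": -0.0024,"wx": 0,"wy": 0,"wz": 0,"claw": 1},{"tx": 0,"ty": 0,"tz": -0.0028,"wx": 0,"wy": 0,"wz": 0.095,"claw": 1},{"tx": 0,"ty": 0,"tz": -0.0032,"wx": 0,"wy": 0,"wz": 0.19,"claw": 1},{"tx": 0,"ty": 0,"tz": -0.0036,"wx": 0,"wy": 0,"wz": 0.285,"claw": 1},{"tx": 0,"ty": 0,"tz": -0.004,"wx": 0,"wy": 0,"wz": 0.19,"claw": 1},{"tx": 0,"ty": 0,"tz": -0.0044,"wx": 0,"wy": 0,"wz": 0.095,"claw": 1},{"tx": 0,"ty": 0,"tz": -0.0048,"wx": 0,"wy": 0,"wz": 0,"claw": 1}]}}

```text
clock: 9.35
eef_pos: [564.2, 203.5, 91.6]
tool_rot: [-3.14, 0.557, -2.813]
force: [4.2, 2.9, -9.6]
width: 11.3
gripper_force: 59.1
```

```bash
python3 -c "
from h import *
stat(); stand()"
```

```text
t 9.35 w 11.3 draw 4.4 lat [ 0.2 -0.1 -4.4] rot [ 0.001  0.001 -0.002] Ftool [ 0.9  1.4 10.7] T [-0.41  0.54  0.29] q7 -1.28 gf 59.12117421627045
scene ((579.7590942382812, 208.02301025390625), (149.7228546142578, 120.95458221435547), 18.244035720825195)
top ((578.9891357421875, 208.71875), (149.30731201171875, 119.44155883789062), 18.505661010742188)
```

{"name": "jog_arm", "arguments": {"plan": [{"tx": 0,"ty": 0,"tz": -0.0005,"wx": 0,"wy": 0,"wz": -0.095,"claw": 1},{"tx": 0,"ty": 0,"tz": -0.001,"wx": 0,"wy": 0,"wz": -0.19,"claw": 1},{"tx": 0,"ty": 0,"tz": -0.0015,"wx": 0,"wy": 0,"wz": -0.285,"claw": 1},{"tx": 0,"ty": 0,"tz": -0.002,"wx": 0,"wy": 0,"wz": -0.19,"claw": 1},{"tx": 0,"ty": 0,"tz": -0.0025,"wx": 0,"wy": 0,"wz": -0.095,"claw": 1},{"tx": 0,"ty": 0,"tz": -0.003,"wx": 0,"wy": 0,"wz": 0,"claw": 1},{"tx": 0,"ty": 0,"tz": -0.0035,"wx": 0,"wy": 0,"wz": 0.095,"claw": 1},{"tx": 0,"ty": 0,"tz": -0.004,"wx": 0,"wy": 0,"wz": 0.19,"claw": 1},{"tx": 0,"ty": 0,"tz": -0.0045,"wx": 0,"wy": 0,"wz": 0.285,"claw": 1},{"tx": 0,"ty": 0,"tz": -0.005,"wx": 0,"wy": 0,"wz": 0.19,"claw": 1},{"tx": 0,"ty": 0,"tz": -0.0055,"wx": 0,"wy": 0,"wz": 0.095,"claw": 1},{"tx": 0,"ty": 0,"tz": -0.006,"wx": 0,"wy": 0,"wz": 0,"claw": 1}]}}

```text
clock: 10.75
eef_pos: [563.3, 203.2, 93.1]
tool_rot: [-3.141, 0.557, -2.814]
force: [5.9, 4.4, -12.2]
width: 11.3
gripper_force: 58.7
```

```bash
python3 -c "
from h import *
stat(); stand()"
```

```text
t 10.75 w 11.3 draw 6.2 lat [ 0.3 -0.1 -6.2] rot [ 0.     0.001 -0.001] Ftool [ 0.5  2.3 14. ] T [-0.65  0.65  0.28] q7 -1.27 gf 58.74920725822449
scene ((579.6512451171875, 207.71279907226562), (149.89772033691406, 121.28876495361328), 18.704608917236328)
top ((578.7411499023438, 208.6534423828125), (149.35589599609375, 119.57173156738281), 17.96159553527832)
```

{"name": "jog_arm", "arguments": {"plan": [{"tx": 0,"ty": 0,"tz": -0.0003,"wx": 0,"wy": 0,"wz": -0.095,"claw": 1},{"tx": 0,"ty": 0,"tz": -0.0006,"wx": 0,"wy": 0,"wz": -0.19,"claw": 1},{"tx": 0,"ty": 0,"tz": -0.001,"wx": 0,"wy": 0,"wz": -0.285,"claw": 1},{"tx": 0,"ty": 0,"tz": -0.0014,"wx": 0,"wy": 0,"wz": -0.19,"claw": 1},{"tx": 0,"ty": 0,"tz": -0.0018,"wx": 0,"wy": 0,"wz": -0.095,"claw": 1},{"tx": 0,"ty": 0,"tz": -0.0022,"wx": 0,"wy": 0,"wz": 0,"claw": 1},{"tx": 0,"ty": 0,"tz": -0.0026,"wx": 0,"wy": 0,"wz": 0.095,"claw": 1},{"tx": 0,"ty": 0,"tz": -0.003,"wx": 0,"wy": 0,"wz": 0.19,"claw": 1},{"tx": 0,"ty": 0,"tz": -0.0034,"wx": 0,"wy": 0,"wz": 0.285,"claw": 1},{"tx": 0,"ty": 0,"tz": -0.0038,"wx": 0,"wy": 0,"wz": 0.19,"claw": 1},{"tx": 0,"ty": 0,"tz": -0.0042,"wx": 0,"wy": 0,"wz": 0.095,"claw": 1},{"tx": 0,"ty": 0,"tz": -0.0046,"wx": 0,"wy": 0,"wz": 0,"claw": 1}]}}

```text
clock: 12.15
eef_pos: [562.8, 203.0, 94.5]
tool_rot: [-3.14, 0.558, -2.814]
force: [5.4, 3.0, -10.2]
width: 11.3
gripper_force: 59.1
```

{"name": "jog_arm", "arguments": {"plan": [{"tx": 0,"ty": 0,"tz": -0.0004,"wx": 0,"wy": 0,"wz": -0.095,"claw": 1},{"tx": 0,"ty": 0,"tz": -0.0008,"wx": 0,"wy": 0,"wz": -0.19,"claw": 1},{"tx": 0,"ty": 0,"tz": -0.0012,"wx": 0,"wy": 0,"wz": -0.285,"claw": 1},{"tx": 0,"ty": 0,"tz": -0.0016,"wx": 0,"wy": 0,"wz": -0.19,"claw": 1},{"tx": 0,"ty": 0,"tz": -0.002,"wx": 0,"wy": 0,"wz": -0.095,"claw": 1},{"tx": 0,"ty": 0,"tz": -0.0024,"wx": 0,"wy": 0,"wz": 0,"claw": 1},{"tx": 0,"ty": 0,"tz": -0.0028,"wx": 0,"wy": 0,"wz": 0.095,"claw": 1},{"tx": 0,"ty": 0,"tz": -0.0032,"wx": 0,"wy": 0,"wz": 0.19,"claw": 1},{"tx": 0,"ty": 0,"tz": -0.0036,"wx": 0,"wy": 0,"wz": 0.285,"claw": 1},{"tx": 0,"ty": 0,"tz": -0.004,"wx": 0,"wy": 0,"wz": 0.19,"claw": 1},{"tx": 0,"ty": 0,"tz": -0.0044,"wx": 0,"wy": 0,"wz": 0.095,"claw": 1},{"tx": 0,"ty": 0,"tz": -0.0048,"wx": 0,"wy": 0,"wz": 0,"claw": 1}]}}

```text
clock: 13.35
eef_pos: [561.7, 202.9, 95.8]
tool_rot: [-3.14, 0.558, -2.813]
force: [3.4, 2.4, -8.3]
width: 11.2
gripper_force: 59.4
```

```bash
python3 -c "
from h import *
stat(); stand()"
```

```text
t 13.35 w 11.2 draw 9.3 lat [ 0.2  0.1 -9.3] rot [ 0.     0.001 -0.002] Ftool [1.  1.2 9.1] T [-0.59  0.65  0.25] q7 -1.27 gf 59.36016082763672
scene ((580.1688842773438, 207.7330322265625), (150.0270538330078, 121.27201843261719), 18.4062557220459)
top ((578.7821044921875, 209.03713989257812), (149.7584228515625, 119.67678833007812), 18.288969039916992)
```

{"name": "jog_arm", "arguments": {"plan": [{"tx": 0,"ty": 0,"tz": -0.0004,"wx": 0,"wy": 0,"wz": -0.095,"claw": 1},{"tx": 0,"ty": 0,"tz": -0.0008,"wx": 0,"wy": 0,"wz": -0.19,"claw": 1},{"tx": 0,"ty": 0,"tz": -0.0012,"wx": 0,"wy": 0,"wz": -0.285,"claw": 1},{"tx": 0,"ty": 0,"tz": -0.0016,"wx": 0,"wy": 0,"wz": -0.19,"claw": 1},{"tx": 0,"ty": 0,"tz": -0.002,"wx": 0,"wy": 0,"wz": -0.095,"claw": 1},{"tx": 0,"ty": 0,"tz": -0.0024,"wx": 0,"wy": 0,"wz": 0,"claw": 1},{"tx": 0,"ty": 0,"tz": -0.0028,"wx": 0,"wy": 0,"wz": 0.095,"claw": 1},{"tx": 0,"ty": 0,"tz": -0.0032,"wx": 0,"wy": 0,"wz": 0.19,"claw": 1},{"tx": 0,"ty": 0,"tz": -0.0036,"wx": 0,"wy": 0,"wz": 0.285,"claw": 1},{"tx": 0,"ty": 0,"tz": -0.004,"wx": 0,"wy": 0,"wz": 0.19,"claw": 1},{"tx": 0,"ty": 0,"tz": -0.0044,"wx": 0,"wy": 0,"wz": 0.095,"claw": 1},{"tx": 0,"ty": 0,"tz": -0.0048,"wx": 0,"wy": 0,"wz": 0,"claw": 1}]}}

```text
clock: 14.75
eef_pos: [560.7, 202.6, 97.3]
tool_rot: [-3.141, 0.558, -2.813]
force: [2.2, 3.0, -5.1]
width: 11.2
gripper_force: 59.8
```

{"name": "jog_arm", "arguments": {"plan": [{"tx": 0,"ty": 0,"tz": -0.0004,"wx": 0,"wy": 0,"wz": -0.095,"claw": 1},{"tx": 0,"ty": 0,"tz": -0.0008,"wx": 0,"wy": 0,"wz": -0.19,"claw": 1},{"tx": 0,"ty": 0,"tz": -0.0012,"wx": 0,"wy": 0,"wz": -0.285,"claw": 1},{"tx": 0,"ty": 0,"tz": -0.0016,"wx": 0,"wy": 0,"wz": -0.19,"claw": 1},{"tx": 0,"ty": 0,"tz": -0.002,"wx": 0,"wy": 0,"wz": -0.095,"claw": 1},{"tx": 0,"ty": 0,"tz": -0.0024,"wx": 0,"wy": 0,"wz": 0,"claw": 1},{"tx": 0,"ty": 0,"tz": -0.0028,"wx": 0,"wy": 0,"wz": 0.095,"claw": 1},{"tx": 0,"ty": 0,"tz": -0.0032,"wx": 0,"wy": 0,"wz": 0.19,"claw": 1},{"tx": 0,"ty": 0,"tz": -0.0036,"wx": 0,"wy": 0,"wz": 0.285,"claw": 1},{"tx": 0,"ty": 0,"tz": -0.004,"wx": 0,"wy": 0,"wz": 0.19,"claw": 1},{"tx": 0,"ty": 0,"tz": -0.0044,"wx": 0,"wy": 0,"wz": 0.095,"claw": 1},{"tx": 0,"ty": 0,"tz": -0.0048,"wx": 0,"wy": 0,"wz": 0,"claw": 1}]}}

```text
clock: 15.95
eef_pos: [560.0, 202.3, 98.7]
tool_rot: [-3.141, 0.558, -2.814]
force: [1.1, 2.9, -3.7]
width: 11.2
gripper_force: 60.2
```

{"name": "jog_arm", "arguments": {"plan": [{"tx": 0,"ty": 0,"tz": -0.0004,"wx": 0,"wy": 0,"wz": -0.095,"claw": 1},{"tx": 0,"ty": 0,"tz": -0.0008,"wx": 0,"wy": 0,"wz": -0.19,"claw": 1},{"tx": 0,"ty": 0,"tz": -0.0012,"wx": 0,"wy": 0,"wz": -0.285,"claw": 1},{"tx": 0,"ty": 0,"tz": -0.0016,"wx": 0,"wy": 0,"wz": -0.19,"claw": 1},{"tx": 0,"ty": 0,"tz": -0.002,"wx": 0,"wy": 0,"wz": -0.095,"claw": 1},{"tx": 0,"ty": 0,"tz": -0.0024,"wx": 0,"wy": 0,"wz": 0,"claw": 1},{"tx": 0,"ty": 0,"tz": -0.0028,"wx": 0,"wy": 0,"wz": 0.095,"claw": 1},{"tx": 0,"ty": 0,"tz": -0.0032,"wx": 0,"wy": 0,"wz": 0.19,"claw": 1},{"tx": 0,"ty": 0,"tz": -0.0036,"wx": 0,"wy": 0,"wz": 0.285,"claw": 1},{"tx": 0,"ty": 0,"tz": -0.004,"wx": 0,"wy": 0,"wz": 0.19,"claw": 1},{"tx": 0,"ty": 0,"tz": -0.0044,"wx": 0,"wy": 0,"wz": 0.095,"claw": 1},{"tx": 0,"ty": 0,"tz": -0.0048,"wx": 0,"wy": 0,"wz": 0,"claw": 1}]}}

```text
clock: 17.15
eef_pos: [559.1, 201.8, 100.0]
tool_rot: [-3.14, 0.558, -2.814]
force: [-0.5, 2.2, -1.0]
width: 11.4
gripper_force: 60.7
```

```bash
python3 -c "
from h import *
stat(); stand()"
```

```text
t 17.15 w 11.4 draw 14.4 lat [  0.4  -0.1 -14.4] rot [ 0.     0.001 -0.001] Ftool [0.3 2.2 1. ] T [-0.52  0.63  0.08] q7 -1.26 gf 60.71539521217346
scene ((579.9234619140625, 207.31044006347656), (150.47557067871094, 120.64591979980469), 19.24334144592285)
top ((578.7564697265625, 208.79058837890625), (150.08599853515625, 119.26248168945312), 18.558452606201172)
```

{"name": "jog_arm", "arguments": {"plan": [{"tx": 0,"ty": 0,"tz": -0.001,"wx": 0,"wy": 0,"wz": -0.095,"claw": 1},{"tx": 0,"ty": 0,"tz": -0.002,"wx": 0,"wy": 0,"wz": -0.19,"claw": 1},{"tx": 0,"ty": 0,"tz": -0.004,"wx": 0,"wy": 0,"wz": -0.095,"claw": 1},{"tx": 0,"ty": 0,"tz": -0.006,"wx": 0,"wy": 0,"wz": 0,"claw": 1},{"tx": 0,"ty": 0,"tz": -0.01,"wx": 0,"wy": 0,"wz": 0,"claw": 1},{"tx": 0,"ty": 0,"tz": -0.02,"wx": 0,"wy": 0,"wz": 0,"claw": 1}]}}

```text
clock: 17.95
eef_pos: [556.5, 200.0, 104.6]
tool_rot: [-3.14, 0.557, -2.815]
force: [0.1, -0.6, -1.9]
width: 11.5
gripper_force: 60.6
```

```bash
python3 -c "
from h import *
stat()"
```

```text
t 17.95 w 11.5 draw 19.9 lat [  0.5  -0.9 -19.9] rot [0.002 0.001 0.   ] Ftool [ 1.1 -0.6  1.6] T [-0.    0.77  0.03] q7 -1.26 gf 60.61335325241089
```

Free. Draw it out fully.

{"name": "jog_arm", "arguments": {"plan": [{"tx": 0,"ty": 0,"tz": -0.03,"wx": 0,"wy": 0,"wz": 0,"claw": 1},{"tx": 0,"ty": 0,"tz": -0.06,"wx": 0,"wy": 0,"wz": 0,"claw": 1},{"tx": 0,"ty": 0,"tz": -0.09,"wx": 0,"wy": 0,"wz": 0,"claw": 1},{"tx": 0,"ty": 0,"tz": -0.12,"wx": 0,"wy": 0,"wz": 0,"claw": 1},{"tx": 0,"ty": 0,"tz": -0.15,"wx": 0,"wy": 0,"wz": 0,"claw": 1},{"tx": 0,"ty": 0,"tz": -0.18,"wx": 0,"wy": 0,"wz": 0,"claw": 1},{"tx": 0,"ty": 0,"tz": -0.2,"wx": 0,"wy": 0,"wz": 0,"claw": 1},{"tx": 0,"ty": 0,"tz": -0.2,"wx": 0,"wy": 0,"wz": 0,"claw": 1},{"tx": 0,"ty": 0,"tz": -0.2,"wx": 0,"wy": 0,"wz": 0,"claw": 1}]}}

```text
clock: 18.85
eef_pos: [526.5, 190.8, 155.9]
tool_rot: [-3.14, 0.558, -2.815]
force: [-0.6, -0.6, -2.2]
width: 11.1
gripper_force: 60.6
```

Run:
```python
from h import *
stat(); stand()
s=ctrl.read_state(); print(s["qpos"])
p=ctrl.get_image("scene"); cv2.imwrite("pics/e.png",cv2.resize(p["img"][60:260,300:500,::-1],(600,600),interpolation=2))
# transit: up to z 260, then to over tray
p,r=now(); G=tool(32,S_YAW); T=tool(32,T_YAW)
ty=np.array([-np.sin(T_YAW),np.cos(T_YAW),0]); tx=np.array([np.cos(T_YAW),np.sin(T_YAW),0]); C=np.array([493,-231.3,0])
bay=C-31.5*ty
up=p+[0,0,110]
over=bay+tx*10+[0,0,270]
print("bay",bay,over)
print("up",row(p,r,up,G)); print("over from up",row(up,G,over,T))
```

```text
t 18.85 w 11.1 draw 80.0 lat [ -0.1  -0.  -80. ] rot [ 0.001  0.    -0.   ] Ftool [ 1.8 -0.4  1.5] T [ 0.01  0.71 -0.02] q7 -1.24 gf 60.57602047920227
scene ((580.5131225585938, 207.85247802734375), (149.08680725097656, 120.43232727050781), 18.521270751953125)
top ((578.82421875, 208.8016357421875), (149.05406188964844, 119.64492797851562), 18.601722717285156)
[-0.32918043  0.51966459 -0.14380025  2.36429076  2.72266865  0.32134286
 -1.24154128]
bay [ 481.25088485 -260.526842      0.        ] [ 490.52924739 -264.25671982  270.        ]
up [-0.1939, -0.0003, -0.3112, -0.0006, -0.0008, 0.0002]
over from up [0.5, -1.3984, -0.331, 0.2391, -0.0, 0.3826]
```

View pics/e.png

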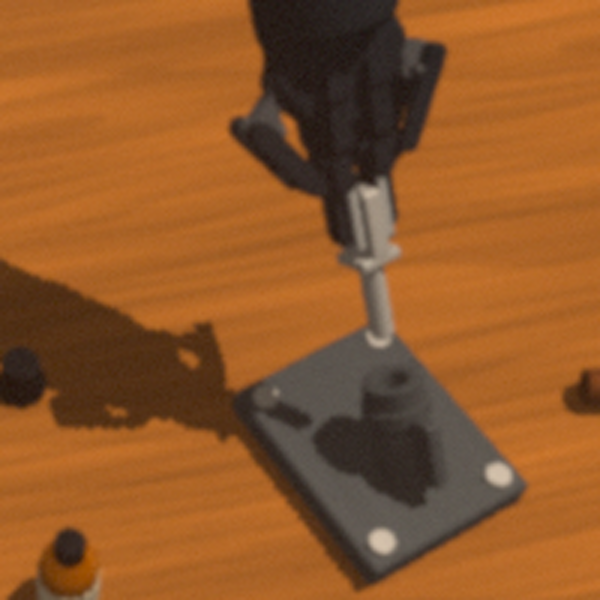

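{"name": "jog_arm", "arguments": {"plan": [{"tx": -0.065,"ty": 0,"tz": -0.104,"wx": 0,"wy": 0,"wz": 0,"claw": 1},{"tx": -0.13,"ty": 0,"tz": -0.208,"wx": 0,"wy": 0,"wz": 0,"claw": 1},{"tx": -0.194,"ty": 0,"tz": -0.311,"wx": 0,"wy": 0,"wz": 0,"claw": 1},{"tx": -0.194,"ty": 0,"tz": -0.311,"wx": 0,"wy": 0,"wz": 0,"claw": 1},{"tx": -0.194,"ty": 0,"tz": -0.311,"wx": 0,"wy": 0,"wz": 0,"claw": 1}]}}

```text
clock: 19.6
eef_pos: [532.8, 182.4, 240.8]
tool_rot: [-3.121, 0.562, -2.821]
force: [-0.6, -0.7, -1.0]
width: 11.5
gripper_force: 60.5
```

Run:
```python
from h import *
s=ctrl.read_state(); p,r=now(); print(p,s["qpos"])
mid=np.array([570,-30,268.]); Rm=tool(32,np.radians(-2))
print(row(p,r,mid,Rm)); print(row(mid,Rm,[490.5,-264.3,270],tool(32,T_YAW)))
```

```text
[532.76879571 182.35780851 240.84207016] [-0.07601829  0.35457568 -0.45713034  2.26838126  1.62524317  0.25130216
 -0.13290144]
[0.0408, -0.7135, -0.1177, 0.107, 0.0045, 0.1916]
[0.1979, -0.7898, -0.1316, 0.1172, -0.0, 0.1875]
```

Run:
```python
from h import *
s=ctrl.read_state(); p,r=now()
mid=np.array([570,-30,255.]); Rm=tool(0,np.radians(-2))
print(row(p,r,mid,Rm)); print(row(mid,Rm,[510,-264,255],tool(-25,T_YAW)))
```

```text
[0.0639, -0.7128, -0.0811, 0.0507, 0.3565, 0.2165]
[0.1727, -0.7865, 0.0, -0.0482, 0.275, 0.2176]
```

{"name": "jog_arm", "arguments": {"plan": [{"tx": 0.011,"ty": -0.119,"tz": -0.013,"wx": 0.008,"wy": 0.06,"wz": 0.036,"claw": 1},{"tx": 0.021,"ty": -0.238,"tz": -0.027,"wx": 0.017,"wy": 0.119,"wz": 0.072,"claw": 1},{"tx": 0.032,"ty": -0.356,"tz": -0.04,"wx": 0.025,"wy": 0.178,"wz": 0.108,"claw": 1},{"tx": 0.043,"ty": -0.475,"tz": -0.054,"wx": 0.034,"wy": 0.238,"wz": 0.144,"claw": 1},{"tx": 0.053,"ty": -0.594,"tz": -0.068,"wx": 0.042,"wy": 0.297,"wz": 0.18,"claw": 1},{"tx": 0.064,"ty": -0.713,"tz": -0.081,"wx": 0.051,"wy": 0.3565,"wz": 0.2165,"claw": 1},{"tx": 0.064,"ty": -0.713,"tz": -0.081,"wx": 0.051,"wy": 0.3565,"wz": 0.2165,"claw": 1},{"tx": 0.064,"ty": -0.713,"tz": -0.081,"wx": 0.051,"wy": 0.3565,"wz": 0.2165,"claw": 1},{"tx": 0.064,"ty": -0.713,"tz": -0.081,"wx": 0.051,"wy": 0.3565,"wz": 0.2165,"claw": 1}]}}

```text
clock: 20.5
eef_pos: [570.5, -30.0, 253.6]
tool_rot: [3.14, -0.001, 3.106]
force: [-0.8, 0.2, -1.7]
width: 11.5
gripper_force: 60.6
```

Run:
```python
from h import *
s=ctrl.read_state(); p,r=now(); print(p,s["qpos"],(tool(0,np.radians(-2)).inv()*r).as_rotvec())
print(row(p,r,[510,-264,255],tool(-25,T_YAW)))
```

```text
[570.52972871 -29.98658516 253.57762204] [ 0.4689854   0.57814178 -0.73638374  1.70118978  0.43916241  1.03508061
  1.11908644] [-0.00142371  0.0005339   0.00101929]
[0.1736, -0.7868, -0.0058, -0.0473, 0.2745, 0.2171]
```

{"name": "jog_arm", "arguments": {"plan": [{"tx": 0.029,"ty": -0.131,"tz": -0.001,"wx": -0.008,"wy": 0.046,"wz": 0.036,"claw": 1},{"tx": 0.058,"ty": -0.262,"tz": -0.002,"wx": -0.016,"wy": 0.091,"wz": 0.072,"claw": 1},{"tx": 0.087,"ty": -0.393,"tz": -0.003,"wx": -0.024,"wy": 0.137,"wz": 0.108,"claw": 1},{"tx": 0.116,"ty": -0.524,"tz": -0.004,"wx": -0.032,"wy": 0.183,"wz": 0.145,"claw": 1},{"tx": 0.145,"ty": -0.655,"tz": -0.005,"wx": -0.04,"wy": 0.229,"wz": 0.181,"claw": 1},{"tx": 0.1736,"ty": -0.7868,"tz": -0.006,"wx": -0.0473,"wy": 0.2745,"wz": 0.2171,"claw": 1},{"tx": 0.1736,"ty": -0.7868,"tz": -0.006,"wx": -0.0473,"wy": 0.2745,"wz": 0.2171,"claw": 1},{"tx": 0.1736,"ty": -0.7868,"tz": -0.006,"wx": -0.0473,"wy": 0.2745,"wz": 0.2171,"claw": 1},{"tx": 0.1736,"ty": -0.7868,"tz": -0.006,"wx": -0.0473,"wy": 0.2745,"wz": 0.2171,"claw": 1}]}}

```text
clock: 21.4
eef_pos: [510.5, -260.9, 256.8]
tool_rot: [3.14, -0.434, 2.766]
force: [0.0, 0.3, -1.4]
width: 11.4
gripper_force: 60.5
```

```bash
cat >> h.py <<'E'
ty=np.array([-np.sin(T_YAW),np.cos(T_YAW),0]); tx=np.array([np.cos(T_YAW),np.sin(T_YAW),0]); TC=np.array([493,-231.3,0])
BAY=TC-31.5*ty
def tcp_for_foot(foot_tx,foot_z,lean):  # arbor foot centre at BAY+foot_tx*tx, height foot_z; TCP is 61 mm up the arbor from its foot
    T=tool(lean,T_YAW); return BAY+tx*foot_tx+[0,0,foot_z]-61*T.as_matrix()[:,2], T
def stt():
    s=ctrl.read_state(); p,r=now(); z=r.as_matrix()[:,2]; d=p-BAY; f=d+61*z
    print("t",round(s["clock"],2),"tcp",np.round(p,1),"q",np.round(s["qpos"],2),"F",np.round(s["force"],1),"lean",np.degrees(np.arctan2(z@tx,-z[2])).round(1),"foot tray",np.round([f@tx,f@ty,f[2]],1),"w",round(s["width"],1))
E
python3 - <<'E'
from h import *
stt(); p,r=now()
for lean in (50,58):
    print(lean,row(p,r,*tcp_for_foot(-40,60,-lean)))
E
```

```text
t 21.4 tcp [ 510.5 -260.9  256.8] q [ 0.7   0.8  -0.59  1.29  0.33  1.6   1.31] F [ 0.   0.3 -1.4] lean -24.9 foot tray [  1.6  10.5 201.4] w 11.4
50 [-0.1585, -0.0355, 0.5053, -0.002, 0.2791, 0.0036]
58 [-0.1833, -0.0356, 0.5191, -0.0022, 0.368, 0.0035]
```

{"name": "jog_arm", "arguments": {"plan": [{"tx": -0.026,"ty": -0.006,"tz": 0.084,"wx": 0,"wy": 0.047,"wz": 0.001,"claw": 1},{"tx": -0.053,"ty": -0.012,"tz": 0.168,"wx": -0.001,"wy": 0.093,"wz": 0.001,"claw": 1},{"tx": -0.079,"ty": -0.018,"tz": 0.253,"wx": -0.001,"wy": 0.14,"wz": 0.002,"claw": 1},{"tx": -0.106,"ty": -0.024,"tz": 0.337,"wx": -0.001,"wy": 0.186,"wz": 0.002,"claw": 1},{"tx": -0.132,"ty": -0.03,"tz": 0.421,"wx": -0.002,"wy": 0.233,"wz": 0.003,"claw": 1},{"tx": -0.1585,"ty": -0.0355,"tz": 0.505,"wx": -0.002,"wy": 0.279,"wz": 0.0036,"claw": 1},{"tx": -0.1585,"ty": -0.0355,"tz": 0.505,"wx": -0.002,"wy": 0.279,"wz": 0.0036,"claw": 1},{"tx": -0.1585,"ty": -0.0355,"tz": 0.505,"wx": -0.002,"wy": 0.279,"wz": 0.0036,"claw": 1},{"tx": -0.1585,"ty": -0.0355,"tz": 0.505,"wx": -0.002,"wy": 0.279,"wz": 0.0036,"claw": 1}]}}

```text
clock: 22.3
eef_pos: [488.6, -265.4, 102.0]
tool_rot: [-3.14, -0.867, 2.755]
force: [0.8, -0.3, -1.3]
width: 11.3
gripper_force: 60.6
```

Run:
```python
from h import *
stt(); p,r=now()
for lean in (50,58):
    print(lean,row(p,r,*tcp_for_foot(-40,30,-lean)))
```

```text
t 22.3 tcp [ 488.6 -265.4  102. ] q [ 0.62  1.21 -0.5   1.03  0.34  1.86  1.33] F [ 0.8 -0.3 -1.3] lean -49.7 foot tray [-37.8  -1.6  62.6] w 11.3
50 [-0.0792, 0.0059, 0.0757, 0.0013, 0.0034, -0.0017]
58 [-0.1075, 0.006, 0.0778, 0.0014, 0.0923, -0.0016]
```

{"name": "jog_arm", "arguments": {"plan": [{"tx": -0.035,"ty": 0.002,"tz": 0.026,"wx": 0,"wy": 0.031,"wz": 0,"claw": 1},{"tx": -0.07,"ty": 0.004,"tz": 0.052,"wx": 0.001,"wy": 0.062,"wz": -0.001,"claw": 1},{"tx": -0.107,"ty": 0.006,"tz": 0.078,"wx": 0.001,"wy": 0.092,"wz": -0.0016,"claw": 1},{"tx": -0.107,"ty": 0.006,"tz": 0.078,"wx": 0.001,"wy": 0.092,"wz": -0.0016,"claw": 1},{"tx": -0.107,"ty": 0.006,"tz": 0.078,"wx": 0.001,"wy": 0.092,"wz": -0.0016,"claw": 1}]}}

```text
clock: 22.8
eef_pos: [491.5, -265.0, 61.7]
tool_rot: [-3.139, -1.013, 2.757]
force: [0.1, 0.6, -0.7]
width: 10.9
gripper_force: 60.6
```

Run:
```python
from h import *
stt(); p,r=now()
for lean in (58,62):
    print(lean,row(p,r,*tcp_for_foot(-40,13,-lean)))
i=ctrl.get_image("scene")["img"][130:290,80:300,::-1]; cv2.imwrite("pics/f.png",cv2.resize(i,(800,582),interpolation=2))
```

```text
t 22.8 tcp [ 491.5 -265.    61.7] q [ 0.5   1.34 -0.22  0.86  0.18  1.98  1.49] F [ 0.1  0.6 -0.7] lean -58.1 foot tray [-40.6  -0.3  29.4] w 10.9
58 [-0.0473, 0.0012, 0.0273, -0.0001, -0.0006, -0.0009]
62 [-0.0615, 0.0012, 0.0278, -0.0, 0.0439, -0.0009]
```

View pics/f.png

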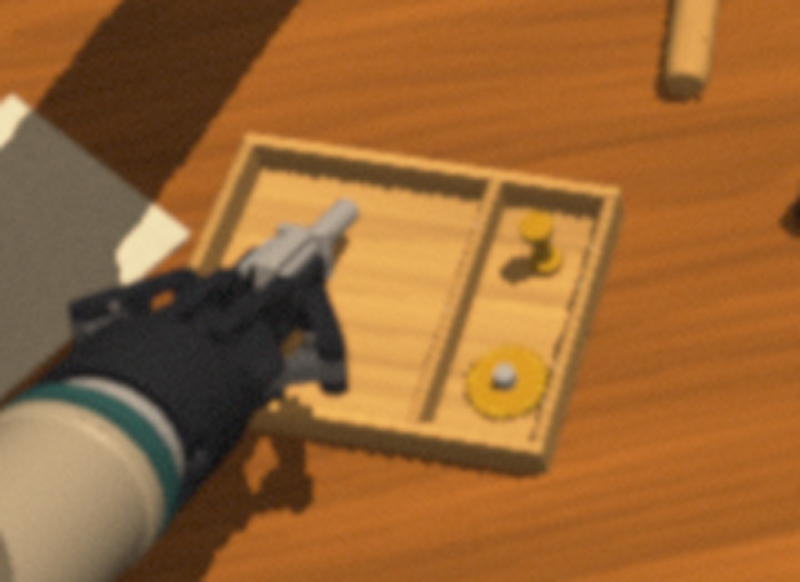

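{"name": "jog_arm", "arguments": {"plan": [{"tx": -0.016,"ty": 0,"tz": 0.009,"wx": 0,"wy": 0,"wz": 0,"claw": 1},{"tx": -0.032,"ty": 0,"tz": 0.018,"wx": 0,"wy": 0,"wz": 0,"claw": 1},{"tx": -0.043,"ty": 0,"tz": 0.025,"wx": 0,"wy": 0,"wz": 0,"claw": 1},{"tx": -0.048,"ty": 0,"tz": 0.028,"wx": 0,"wy": 0,"wz": 0,"claw": 1},{"tx": -0.048,"ty": 0,"tz": 0.028,"wx": 0,"wy": 0,"wz": 0,"claw": 1}]}}

```text
clock: 23.35
eef_pos: [490.3, -265.3, 42.2]
tool_rot: [3.142, -1.018, 2.758]
force: [-1.1, 0.7, -1.2]
width: 11.2
gripper_force: 60.6
```

Run:
```python
from h import *
stt(); p,r=now(); print(row(p,r,*tcp_for_foot(-40,10,-58)))
```

```text
t 23.35 tcp [ 490.3 -265.3   42.2] q [ 0.5   1.36 -0.22  0.85  0.18  1.97  1.49] F [-1.1  0.7 -1.2] lean -58.3 foot tray [-41.8  -1.   10.2] w 11.2
[-0.0025, 0.0037, -0.0046, 0.001, -0.0038, -0.0006]
```

{"name": "jog_arm", "arguments": {"plan": [{"tx": -0.003,"ty": 0,"tz": 0.0017,"wx": 0,"wy": 0,"wz": 0,"claw": 1},{"tx": -0.006,"ty": 0,"tz": 0.0034,"wx": 0,"wy": 0,"wz": 0,"claw": 1},{"tx": -0.006,"ty": 0,"tz": 0.0034,"wx": 0,"wy": 0,"wz": 0,"claw": 1},{"tx": -0.006,"ty": 0,"tz": 0.0034,"wx": 0,"wy": 0,"wz": 0,"claw": 1}]}}

```text
clock: 23.75
eef_pos: [490.7, -265.4, 40.7]
tool_rot: [-3.141, -1.017, 2.757]
force: [0.8, -0.4, -2.1]
width: 10.9
gripper_force: 60.6
```

Run:
```python
from h import *
stt()
```

```text
t 23.75 tcp [ 490.7 -265.4   40.7] q [ 0.5   1.37 -0.22  0.84  0.18  1.97  1.5 ] F [ 0.8 -0.4 -2.1] lean -58.3 foot tray [-41.3  -1.    8.6] w 10.9
```

{"name": "jog_arm", "arguments": {"plan": [{"tx": -0.004,"ty": 0,"tz": 0.0025,"wx": 0,"wy": 0,"wz": 0,"claw": 1},{"tx": -0.008,"ty": 0,"tz": 0.005,"wx": 0,"wy": 0,"wz": 0,"claw": 1},{"tx": -0.008,"ty": 0,"tz": 0.005,"wx": 0,"wy": 0,"wz": 0,"claw": 1},{"tx": -0.008,"ty": 0,"tz": 0.005,"wx": 0,"wy": 0,"wz": 0,"claw": 1}]}}

```text
clock: 24.15
eef_pos: [490.9, -265.6, 39.8]
tool_rot: [-3.14, -1.018, 2.757]
force: [3.0, -1.2, 6.2]
width: 11.2
gripper_force: 62.0
```

Run:
```python
from h import *
stt()
```

```text
t 24.15 tcp [ 490.9 -265.6   39.8] q [ 0.5   1.37 -0.22  0.84  0.18  1.97  1.5 ] F [ 3.  -1.2  6.2] lean -58.3 foot tray [-41.1  -1.    7.8] w 11.2
```

{"name": "jog_arm", "arguments": {"plan": [{"tx": 0,"ty": 0,"tz": 0,"wx": 0,"wy": 0,"wz": 0,"claw": 0.8},{"tx": 0,"ty": 0,"tz": 0,"wx": 0,"wy": 0,"wz": 0,"claw": 0.75},{"tx": 0,"ty": 0,"tz": 0,"wx": 0,"wy": 0,"wz": 0,"claw": 0.7},{"tx": 0,"ty": 0,"tz": 0,"wx": 0,"wy": 0,"wz": 0,"claw": 0.6},{"tx": 0,"ty": 0,"tz": 0,"wx": 0,"wy": 0,"wz": 0,"claw": 0.5},{"tx": 0,"ty": 0,"tz": 0,"wx": 0,"wy": 0,"wz": 0,"claw": 0.5},{"tx": 0,"ty": 0,"tz": 0,"wx": 0,"wy": 0,"wz": 0,"claw": 0.5}]}}

```text
clock: 24.85
eef_pos: [490.6, -265.5, 37.8]
tool_rot: [-3.141, -1.017, 2.757]
force: [0.5, -1.3, -0.2]
width: 42.7
gripper_force: 0.0
```

Run:
```python
from h import *
stt()
i=ctrl.get_image("scene")["img"][130:290,80:300,::-1]; cv2.imwrite("pics/g.png",cv2.resize(i,(800,582),interpolation=2))
```

```text
t 24.85 tcp [ 490.6 -265.5   37.8] q [ 0.5   1.37 -0.22  0.84  0.18  1.97  1.5 ] F [ 0.5 -1.3 -0.2] lean -58.3 foot tray [-41.4  -1.    5.7] w 42.7
```

View pics/g.png

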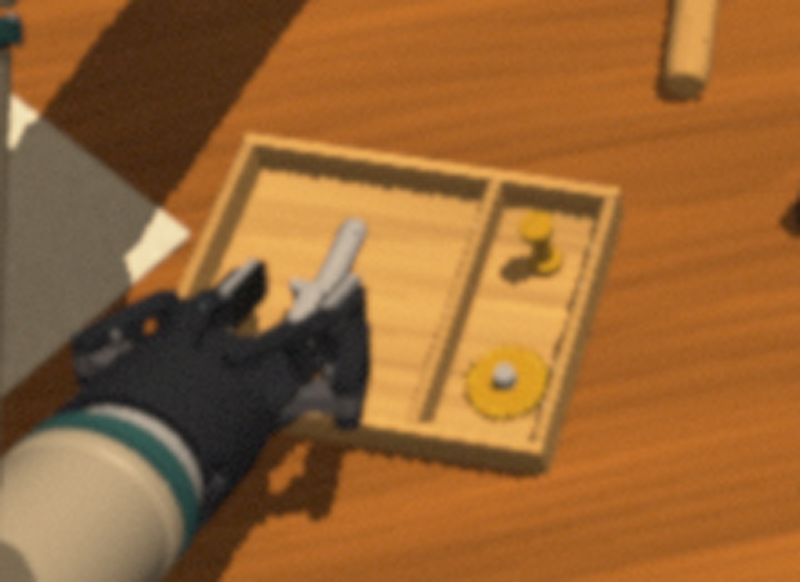

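{"name": "jog_arm", "arguments": {"plan": [{"tx": 0.01,"ty": 0,"tz": -0.06,"wx": 0,"wy": 0,"wz": 0,"claw": 0.5},{"tx": 0.03,"ty": 0,"tz": -0.14,"wx": 0,"wy": 0,"wz": 0,"claw": 0.5},{"tx": 0.06,"ty": 0,"tz": -0.25,"wx": 0,"wy": 0,"wz": 0,"claw": 0.5},{"tx": 0.15,"ty": 0,"tz": -0.35,"wx": 0,"wy": 0,"wz": 0,"claw": 0.5},{"tx": 0.3,"ty": 0,"tz": -0.4,"wx": 0,"wy": 0,"wz": 0,"claw": 0.5},{"tx": 0.45,"ty": 0,"tz": -0.45,"wx": 0,"wy": 0,"wz": 0,"claw": 0.5},{"tx": 0.45,"ty": 0,"tz": -0.45,"wx": 0,"wy": 0,"wz": 0,"claw": 0.5},{"tx": 0.45,"ty": 0,"tz": -0.45,"wx": 0,"wy": 0,"wz": 0,"claw": 0.5}]}}

```text
clock: 25.7
eef_pos: [566.0, -270.1, 207.8]
tool_rot: [3.123, -0.738, 2.831]
force: [3.2, 5.6, -2.4]
width: 42.7
gripper_force: 0.0
```

Run:
```python
from h import *
stt(); stand()
for n in ("scene","top"):
    p=ctrl.get_image(n); t=ctrl.trace(p,"arbor")
    for k in t[:1]:
        c=cloud(p,k["pixels"]); d=c-TC; q=np.c_[d@tx,d@ty,c[:,2]]; print(n,k["score"],np.round(np.percentile(q,[2,50,98],axis=0),0).tolist())
    if n=="scene": cv2.imwrite("pics/h.png",cv2.resize(p["img"][130:290,80:300,::-1],(800,582),interpolation=2))
```

```text
t 25.7 tcp [ 566.  -270.1  207.8] q [ 0.33  1.11  0.17  0.8  -0.07  1.98  1.72] F [ 3.2  5.6 -2.4] lean -42.3 foot tray [ 41.2  20.9 162.7] w 42.7
scene ((579.8966064453125, 207.24124145507812), (150.509765625, 121.1906509399414), 18.732412338256836)
top ((578.7628784179688, 208.73019409179688), (149.61636352539062, 119.57730102539062), 18.30961799621582)
scene 0.93 [[-36.0, -44.0, 6.0], [18.0, -29.0, 23.0], [54.0, -21.0, 38.0]]
```

View pics/h.png

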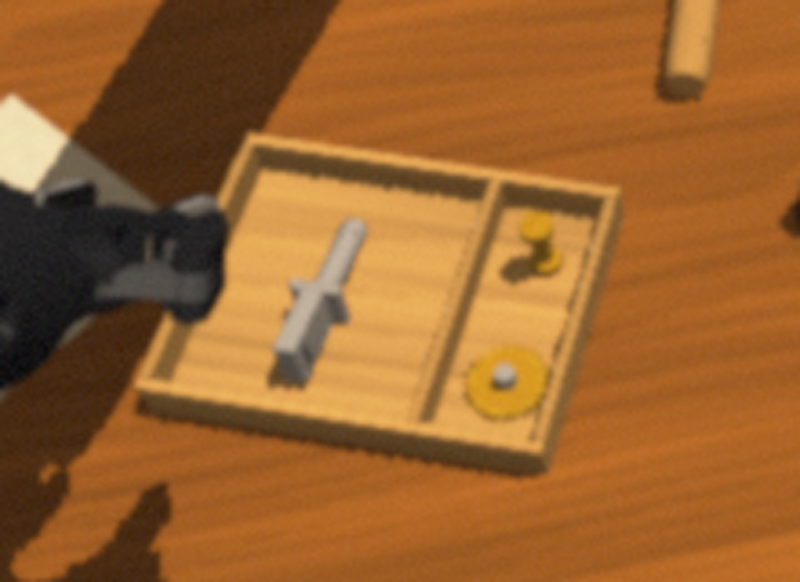

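{"name": "jog_arm", "arguments": {"plan": [{"tx": 0,"ty": 0,"tz": -0.03,"wx": 0,"wy": 0,"wz": 0,"claw": 0.5},{"tx": 0,"ty": 0,"tz": -0.03,"wx": 0,"wy": 0,"wz": 0,"claw": 0.5},{"tx": 0,"ty": 0,"tz": -0.03,"wx": 0,"wy": 0,"wz": 0,"claw": 0.5}]}}

```text
clock: 26.4
eef_pos: [559.6, -284.1, 211.0]
tool_rot: [-3.104, -0.738, 2.773]
force: [-1.0, -0.2, -0.9]
width: 43.0
gripper_force: 0.0
```

```bash
python3 -c "
from h import *
stt(); print(ctrl.finish_job())"
```

```text
t 26.4 tcp [ 559.6 -284.1  211. ] q [ 0.33  1.11  0.21  0.8  -0.07  1.98  1.71] F [-1.  -0.2 -0.9] lean -42.3 foot tray [ 40.5   4.5 165.9] w 43.0
the job is handed in; nothing more can be done
None
```

I twisted the arbor free and laid it flat in the wide bay; the stand did not measurably move, the arm passed clear of the oil bottle and loupe, and I handed the job in at about 26 s with no verdict returned.

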